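# Turn the circuit board over in its bench holder

### The arm

A 7-joint arm with a two-finger parallel gripper is mounted at the origin on the work surface. World frame = base frame: x ahead of the robot, y to its left, z up, the work surface at z = 0. Lengths are in m, angles in degrees, forces in N, time in s.
With the tool pointing down it reaches from about 0.425 to 0.825 m from the base axis. Payload 3.6 kg.
Tool frame: the origin (TCP) lies midway between the tips of the shut fingers; the grasp point (between the pads) lies 19 mm behind it (env.grip_depth is the distance from the TCP to the grasp point, in m); z points along the fingers, y is the line along which they close (so a half turn about z gives the same grasp; the last joint's range is limited). The gripper opens to 93 mm and grips with 3 to 60 N. Pads are 15 mm wide; open, the fingers measure 128 mm over their backs; the gripper's body (75 mm by 188 mm) begins 65 mm behind the grasp point.
Start: joints at [-67.867, 35.231, -0.722, 81.555, 0.464, 63.22, -2.315], TCP at [0.261, 0.595, 0.219] pointing down, gripper open.
Joint ranges: [-178.69, 178.69], [-17.37, 117.87], [-77.05, 75.6], [15.02, 138.74], [-78.02, 258.01], [0.78, 113.62], [-162.83, 162.83]. Speed limits (degrees/s): [159.86, 159.86, 180, 180, 180, 180, 180].

### API

Orientations are given as a 3x3 rotation matrix whose columns are the frame's x, y, z axes.
In Python, from cell import env, viewer, finish_job gives the robot as it stands. The module is installed in compiled form; this text tells all that it offers.
- The arm moves only by the shell command python3 -m crank 'ROWS' [FORCE]. ROWS is a JSON object of lists of equal length, an entry for each row: "claw": the closure, from -1 (fully open) to 1 (shut); "linear": the shift along the tool's x, y, z in m, a list of three; "yaw": the turn about the tool's z in rad. A call has exactly 5 rows; each row is the pose to reach, as a shift and turn from the pose commanded when the call began, along the tool's axes at that moment; what a row does not reach only later rows make up. A row lasts 1/8 s, in which the tool goes at most 62.5 mm and 10.7 degrees, less where a joint would pass 70% of its speed; a pose out of reach is approached as far as the arm can. A call with a gripper value outside its range is refused whole. The fingers move at their own pace and stop on an object; FORCE is the grip in N (left out, the last holds). Time passes only in rows, so rows that repeat a pose let the fingers close, or fill a call up. It gives the time, the measured TCP pose, the force, the opening and the grip force at its end, in the units of the state.
- env.read_state(): the state, without advancing time (a new reading comes with each control period).
- viewer.snapshot(name): name is "scene" or "top" or "wrist"; returns a dict with "image" (384x512x3 uint8, red, green, blue), "camera_matrix" (3x3 intrinsics, pixels), "view" (4x4, takes a point from world to camera coordinates). Camera axes: x right, y up, looking along -z (the intrinsics and any distortion apply to the point x, -y, -z); pixel columns grow to the right and rows downward; lengths in m; the calibration is good to about 2 mm. The wrist camera is an equidistant fisheye: a pixel r from the principal point sees the ray r / f radians off the axis. A picture is of the moment at which its call begins. There is no depth.
- finish_job(): hands the job in; it is judged then, once.
The state is a dict: "clock": time; "qpos": joint angles; "dq": joint speeds; "joint_efforts": joint torques, N m; "eef_pos": TCP position; "tool_rot": TCP orientation; "force": force on the tool from outside, world axes, zero at the start; "wrist_torque": the same for the moment, N m; "grip_width": finger opening in m; "grasp_force": force on a finger pad.
Only numpy, scipy, OpenCV 4.12 (cv2) and the standard library are available. Lean on these libraries where they do the work, as an engineer would, in place of code of your own. Each camera call takes 0.05 s, during which the arm holds its last target. There are 200 camera calls.

### The job

The circuit board on the repair bench is clamped component side up in a holder whose pivots let it turn. Push on the board with your fingers only, gently and without grasping it, until it has turned right over and rests level with its solder side up, ready for soldering. Leave the holder standing where it is on the bench, do not lift or shove it, and leave the mug, flux bottle, solder spool and screwdriver alone.

Things in the scene. Friction and masses are not known exactly. Their poses are not given: they have to be found in the camera images.
- board: Green circuit board 150 mm (its x) by 172 mm (its y), 3.2 mm thick, an aluminium jaw 130 x 12 x 14 mm clamped on each y edge. Turns with the jaws about its own y axis, either way, at least a full turn; friction of about 0.2 N m keeps it at any angle, no detents. Origin: board centre, on the pivot axis. z points out of the component side (parts up to 26 mm tall), -z out of the flat solder side.
- edge_far (a point): Middle of the board's free edge at its x = +75 mm (at the start the edge farther from the robot), mid-thickness; turns with the board, axes as the board's. A strip 22 mm wide along this edge is bare on both sides. About 3 N across the board here turns it. At the start the board's z is up, tilted about y by up to 0.45 rad either way.
- edge_near (a point): Middle of the other free edge, at the board's x = -75 mm (at the start the edge nearer the robot); also with a bare strip 22 mm wide on both sides.
- holder: Board holder loose on four rubber feet, 2.2 kg: cast base 150 (x) by 250 (y) mm, top at 18 mm; rail along y up to 32 mm; two uprights 26 x 10 mm at y = +-112 mm, 148 mm tall, black knobs outside them out to y = +-135 mm. Origin: centre of the underside, z up. The board's pivot axis runs along y, 135 mm up; between the uprights the space is open, the turning board touches nothing.
- mug: White mug, 80 mm across, 92 mm tall, handle at its +y. Origin: centre of the underside. Leave alone.
- flux: Amber flux bottle, 48 mm across, 105 mm tall. Origin: centre of the underside. Leave alone.
- spool: Grey solder spool standing on a flange, 62 mm across, 54 mm tall. Origin: centre of the underside. Leave alone.
- driver: Screwdriver lying along its x axis on the bench beyond the holder, 190 mm long, about 30 mm thick, black handle to its -x. Leave alone.

How it is judged:
By the outcome, as a careful person would: the job done as asked, in the order asked, and still so for the second after the job is handed in, with the robot touching nothing.
It also fails if it takes over 51 s, if anything falls off the work surface, if the arm or the gripper's body presses on something with over 40 N, if the wrist force passes 120 N, or if a joint passes its speed limit or range.

## Working session

There is one attempt and no reset: what is moved stays moved. The work goes in short steps, Python scripts to look and compute and a shell command to move; the robot and the scene stay as the last step left them, time stands still between calls to the robot, and variables do not carry over. Pictures are saved under pics/ and viewed, at most 10 in all, crops included, and the job is handed in when it is done.

```bash
mkdir -p pics; python3 - <<'E'
from cell import env, viewer
import cv2,numpy as np,pickle
s=env.read_state();print({k:np.round(v,3).tolist() for k,v in s.items()})
for n in("scene","top"):
    d=viewer.snapshot(n);pickle.dump(d,open(f"{n}0.pkl","wb"));cv2.imwrite(f"pics/{n}0.png",d["image"][:,:,::-1]);print(n,np.round(d["camera_matrix"],1).tolist(),np.round(d["view"],3).tolist(),d.keys())
E
```

```text
{'clock': 0.0, 'qpos': [-67.869, 35.287, -0.723, 81.641, 0.464, 63.22, -2.314], 'dq': [-0.105, 0.071, 0.007, 0.079, -0.03, 0.014, 0.054], 'joint_efforts': [0.001, -45.893, 0.209, -16.574, -0.061, 0.02, 0.0], 'eef_pos': [0.26, 0.595, 0.218], 'tool_rot': [[-0.916, 0.401, -0.001], [0.401, 0.916, -0.002], [-0.0, -0.003, -1.0]], 'force': [0.104, -0.699, -0.392], 'wrist_torque': [-0.0, 0.03, -0.016], 'grasp_force': 0.0, 'grip_width': 0.093}
scene [[434.5, 0.0, 261.1], [0.0, 434.5, 186.0], [0.0, 0.0, 1.0]] [[-0.858, 0.512, -0.021, 0.481], [-0.301, -0.47, 0.83, 0.093], [0.415, 0.719, 0.558, -1.307], [0.0, 0.0, 0.0, 1.0]] dict_keys(['image', 'camera_matrix', 'view'])
top [[424.4, 0.0, 253.7], [0.0, 424.4, 192.2], [0.0, 0.0, 1.0]] [[0.019, -1.0, -0.01, 0.02], [0.996, 0.018, 0.093, -0.56], [-0.092, -0.011, 0.996, -1.108], [0.0, 0.0, 0.0, 1.0]] dict_keys(['image', 'camera_matrix', 'view'])
```

View pics/scene0.png

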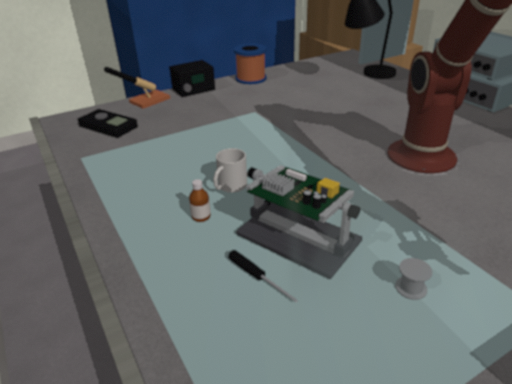

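View pics/top0.png

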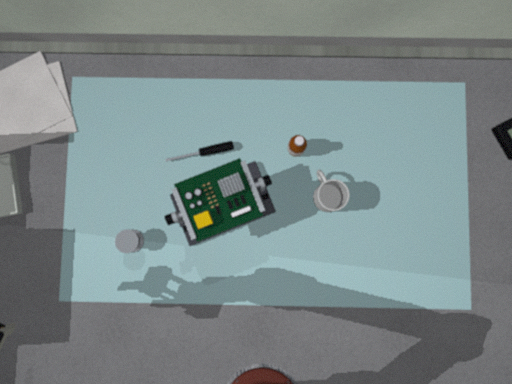

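The top view shows the board centred near (222,202), with the far edge at upper left and knobs at (170,218) and (267,181). The spool is at (128,241), the mug at (331,195), the flux bottle at (298,145) and the driver near (200,152). I'll measure the knobs and board corners next.

```bash
cat > h.py <<'E'
import numpy as np,cv2,pickle
from scipy.spatial.transform import Rotation
def ray(d,uv):
    V=np.array(d["view"]);K=np.array(d["camera_matrix"]);p=np.linalg.solve(K,[uv[0],uv[1],1.]);R=V[:3,:3]
    return -R.T@V[:3,3],R.T@np.array([p[0],-p[1],-p[2]])
def onz(d,uv,z):
    c,r=ray(d,uv);return c+r*(z-c[2])/r[2]
def proj(d,P):
    V=np.array(d["view"]);q=V[:3,:3]@np.array(P)+V[:3,3];p=d["camera_matrix"]@np.array([q[0],-q[1],-q[2]]);return p[:2]/p[2]
def tri(d1,a,d2,b):
    A=[];B=[]
    for d,u in((d1,a),(d2,b)):
        c,r=ray(d,u);r=r/np.linalg.norm(r);M=np.eye(3)-np.outer(r,r);A.append(M);B.append(M@c)
    return np.linalg.lstsq(np.vstack(A),np.hstack(B),rcond=None)[0]
E
python3 - <<'E'
from h import *
ims=[]
for n,(x,y,w,h) in dict(top=(155,145,130,110),scene=(230,155,140,120)).items():
    d=pickle.load(open(n+"0.pkl","rb"));im=d["image"]
    hsv=cv2.cvtColor(im,cv2.COLOR_RGB2HSV)
    g=cv2.inRange(hsv,(50,120,20),(80,255,160));g=cv2.morphologyEx(g,cv2.MORPH_CLOSE,np.ones((5,5)))
    c=max(cv2.findContours(g,0,2)[0],key=cv2.contourArea);hull=cv2.convexHull(c)
    q=cv2.approxPolyN(hull,4,ensure_convex=True).reshape(-1,2);print(n,"green quad",q.tolist(),cv2.contourArea(hull))
    k=cv2.inRange(im,(0,0,0),(40,40,40))
    for cc in cv2.findContours(k,0,2)[0]:
        b=cv2.boundingRect(cc)
        if cv2.contourArea(cc)>15 and x-10<b[0]<x+w and y-10<b[1]<y+h: print(" dark",b,cv2.contourArea(cc))
    o=cv2.resize(im[y:y+h,x:x+w],None,fx=4.2,fy=4.2,interpolation=cv2.INTER_CUBIC);ims.append(cv2.resize(o,(500,440)) if 0 else o)
    cv2.imwrite(f"pics/crop_{n}.png",o[:,:,::-1])
E
```

```text
top green quad [[262, 215], [197, 241], [175, 184], [239, 159]] 4208.0
 dark (166, 215, 7, 9) 28.5
 dark (261, 193, 8, 7) 28.0
 dark (264, 176, 7, 9) 32.5
 dark (200, 142, 33, 13) 190.5
scene green quad [[287, 196], [285, 210], [249, 191], [260, 185]] 387.5
 dark (229, 251, 35, 28) 322.0
 dark (251, 199, 34, 26) 237.5
 dark (301, 194, 26, 16) 196.5
 dark (307, 182, 9, 8) 35.5
 dark (248, 169, 6, 8) 20.5
```

View pics/crop_top.png

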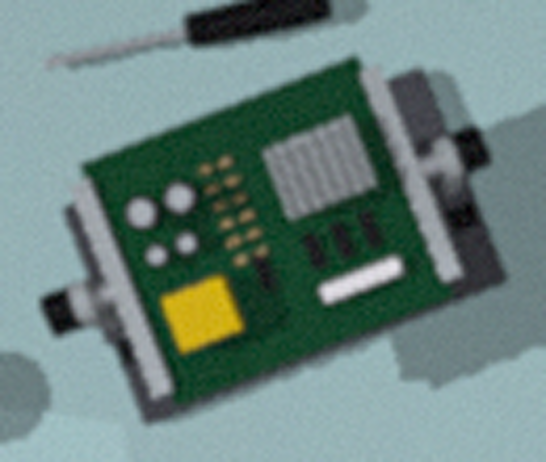

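View pics/crop_scene.png

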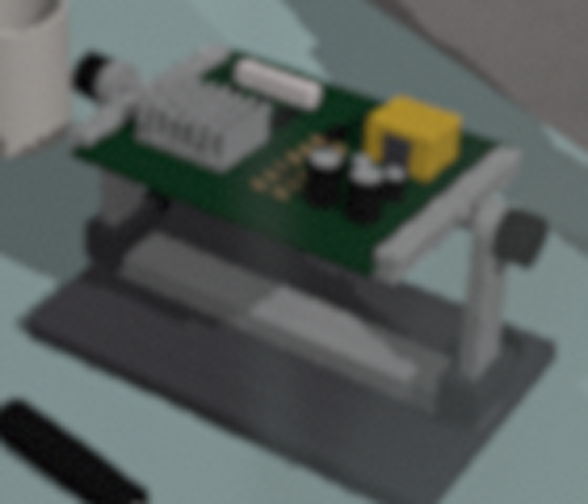

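The top crop shows the far strip edge from (85,163) to (357,60) and the near edge from (175,402) to (455,292). The scene crop puts the far edge from (372,273) to (76,152). The middle of the far edge has only short header pins nearby. I'll triangulate these points.

```bash
python3 - <<'E'
from h import *
t,s=[pickle.load(open(n+"0.pkl","rb")) for n in("top0","scene0")] if 0 else [pickle.load(open(n+"0.pkl","rb")) for n in("top","scene")]
T=lambda a:(155+(a[0]+.5)/4.2-.5,145+(a[1]+.5)/4.2-.5); S=lambda a:(230+(a[0]+.5)/4.2-.5,155+(a[1]+.5)/4.2-.5)
for n,a,b in(("A far+y",(85,163),(372,273)),("B far-y",(357,60),(76,152)),("C near-y",(455,290),(225,52)),("knob+y",(62,310),(522,238)),("knob-y",(468,148),(95,77))):
    print(n,tri(t,T(a),s,S(b)).round(4))
k1,k2=onz(t,T((62,310)),.135),onz(t,T((468,148)),.135);y=(k1-k2);print("knobs",k1,k2,np.linalg.norm(y));c=(k1+k2)/2;y/=np.linalg.norm(y);x=np.array([y[1],-y[0],0]);print("c",c,"yaw",np.degrees(np.arctan2(x[1],x[0])))
for n,a in(("far",[(85,163),(357,60)]),("near",[(175,402),(455,292)])):
    for z in (.105,.135,.165): 
        p=np.mean([onz(t,T(q),z) for q in a],0);print(n,z,((p-c)@x).round(4),((p-c)@y).round(4))
st=[(128,241)];print("spool",onz(t,(128,241),.054),"mug",onz(t,(331,195),.092),"flux",onz(t,(298,142),.105),"driver",onz(t,(200,152),.015))
E
```

```text
A far+y [0.5647 0.2215 0.1406]
B far-y [0.6292 0.065  0.1408]
C near-y [0.4992 0.0056 0.1263]
knob+y [0.4817 0.2321 0.1336]
knob-y [ 5.804e-01 -1.000e-04  1.344e-01]
knobs [0.48262195 0.23097649 0.135     ] [5.80150637e-01 4.82917796e-05 1.35000000e-01] 0.25067843296770564
c [0.53138629 0.11551239 0.135     ] yaw 22.89595609570248
far 0.105 0.0783 0.0008
far 0.135 0.0729 -0.001
far 0.165 0.0676 -0.0027
near 0.105 -0.0725 0.0
near 0.135 -0.0735 -0.0017
near 0.165 -0.0746 -0.0034
spool [0.42457001 0.35293646 0.054     ] mug [ 0.55002608 -0.16431482  0.092     ] flux [ 0.68095281 -0.07911843  0.105     ] driver [0.6681504  0.17917762 0.015     ]
```

The pivot centre is at (0.531, 0.116) with a yaw of 22.9°. The far edge sits about 5° high. I'll push the far edge down first at y = +9 mm, in the gap between the heatsink and the capacitors. After that I'll push the near edge over from the near side.

```bash
python3 -m crank '{"claw":[1,1,1,1,1],"linear":[[-0.053,-0.029,0],[-0.106,-0.058,0],[-0.159,-0.087,0],[-0.212,-0.116,0],[-0.265,-0.145,0]],"yaw":[-0.16,-0.32,-0.48,-0.64,-0.81]}'
cat > st.py <<'E'
from cell import env
import numpy as np
s=env.read_state();c=np.array([.5314,.1155,0]);a=np.radians(22.9)
H=np.array([[np.cos(a),np.sin(a),0],[-np.sin(a),np.cos(a),0],[0,0,1]])
R=np.array(s["tool_rot"]);p=np.array(s["eef_pos"])
print("t",round(s["clock"],2),"holder-frame TCP mm",(1e3*H@(p-c)).round(1),"F",(H@np.array(s["force"])).round(1),"w",round(s["grip_width"],3),"tool y in holder deg",np.degrees(np.arctan2(*(H@R[:,1])[1::-1])).round(1))
def go(x,y,z): print("tool delta",(R.T@H.T@(np.array([x,y,z])/1e3-H@(p-c))).round(4))
E
python3 -c "from st import *; go(75.5,9,220)"
```

```text
clock: 0.72
eef_pos: [0.4462, 0.3544, 0.2183]
tool_rot: [[-0.92, -0.392, -0.0], [-0.392, 0.92, -0.001], [0.001, -0.0, -1.0]]
force: [1.0, -0.3, -0.8]
grip_width: 0.0475
grasp_force: 0.0
t 0.72 holder-frame TCP mm [ 14.4 253.2 218.3] F [ 0.8 -0.7 -0.8] w 0.047 tool y in holder deg 90.2
tool delta [-0.0603 -0.2444 -0.0017]
```

```bash
python3 -m crank '{"claw":[1,1,1,1,1],"linear":[[-0.014,-0.055,0],[-0.028,-0.112,0],[-0.042,-0.168,0],[-0.054,-0.22,0],[-0.060,-0.244,0.0]],"yaw":[0,0,0,0,0]}' >/dev/null
python3 -c "from st import *; go(75.5,9,160)
from cell import viewer;import cv2
cv2.imwrite('pics/t1.png',cv2.resize(viewer.snapshot('scene')['image'][130:280,190:400,::-1],None,fx=3.5,fy=3.5))"
```

```text
t 1.35 holder-frame TCP mm [ 73.4   6.  217.8] F [-0.2  0.2  0.7] w 0.001 tool y in holder deg 89.5
tool delta [-0.0022  0.0031  0.0578]
```

View pics/t1.png

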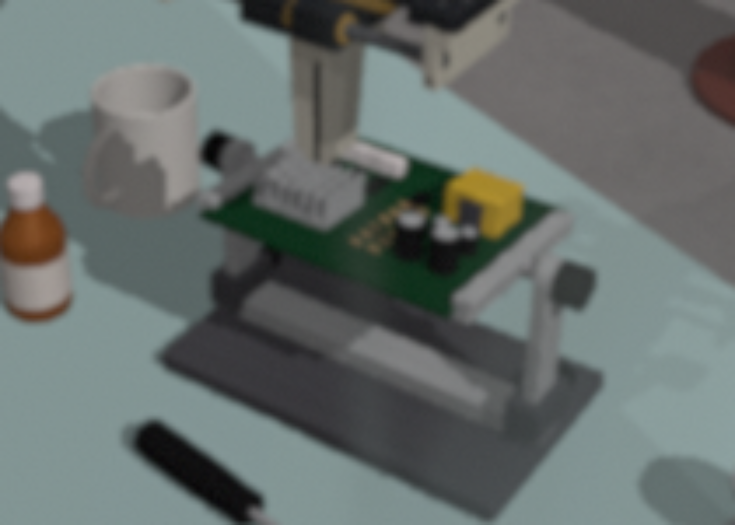

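The fingers hang in the air above the far edge, with the tips at (325,160) in the crop, and nothing has been touched. Next I'll descend to just above the edge, then push.

```bash
python3 -m crank '{"claw":[1,1,1,1,1],"linear":[[-0.002,0.003,0.02],[-0.002,0.003,0.04],[-0.002,0.003,0.055],[-0.002,0.003,0.064],[-0.002,0.003,0.068]],"yaw":[0,0,0,0,0]}' >/dev/null
python3 -c "from st import *; go(75.5,9,128)"
python3 -m crank '{"claw":[1,1,1,1,1],"linear":[[0,0,0.006],[0,0,0.012],[0,0,0.018],[0,0,0.024],[0,0,0.030]],"yaw":[0,0,0,0,0]}' >/dev/null
python3 -c "from st import *; go(71,9,105)"
```

```text
t 2.02 holder-frame TCP mm [ 75.7  14.4 150.2] F [-0.2  0.9 -0.7] w 0.0 tool y in holder deg 89.9
tool delta [ 0.0002 -0.0054  0.0222]
t 2.65 holder-frame TCP mm [ 75.4  14.1 120.3] F [-1.   1.   3.8] w 0.001 tool y in holder deg 89.9
tool delta [ 0.0044 -0.0051  0.0153]
```

```bash
python3 -m crank '{"claw":[1,1,1,1,1],"linear":[[0.0015,-0.002,0.004],[0.0035,-0.005,0.008],[0.006,-0.005,0.013],[0.0085,-0.005,0.018],[0.0115,-0.005,0.023]],"yaw":[0,0,0,0,0]}' >/dev/null
python3 -c "from st import *; go(60.6,9,92.5)"
python3 -m crank '{"claw":[1,1,1,1,1],"linear":[[0.0015,0,0.002],[0.0035,0,0.005],[0.006,0,0.008],[0.009,0,0.011],[0.0115,0,0.013]],"yaw":[0,0,0,0,0]}' >/dev/null
python3 -c "from st import *; go(52,9,83)
from cell import viewer;import cv2
cv2.imwrite('pics/t2.png',cv2.resize(viewer.snapshot('scene')['image'][130:280,190:400,::-1],None,fx=3.5,fy=3.5))"
```

```text
t 3.27 holder-frame TCP mm [64.9  9.1 97.5] F [3.1 1.8 1.3] w 0.0 tool y in holder deg 89.9
tool delta [ 0.0043 -0.0001  0.005 ]
t 3.9 holder-frame TCP mm [52.6  8.8 84.4] F [ 4.3  0.4 -0. ] w 0.0 tool y in holder deg 89.8
tool delta [0.0006 0.0002 0.0014]
```

View pics/t2.png

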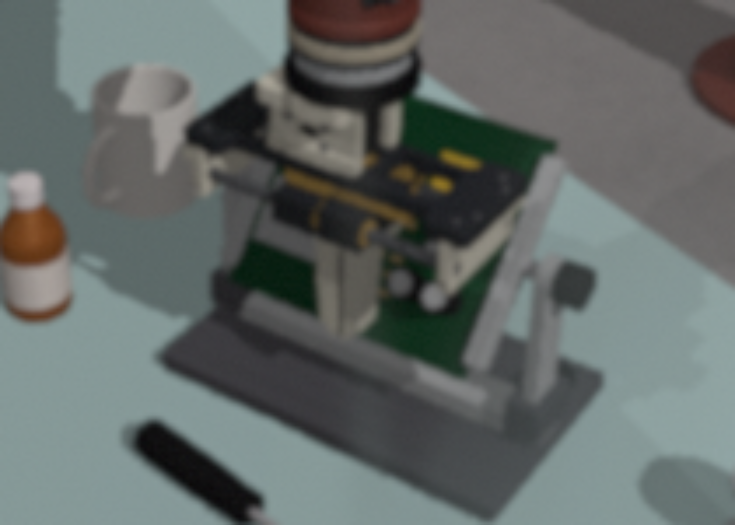

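The board stands at roughly 55–60° with its near edge up. The finger rests on the bare strip at (345,325) between the parts. I'll retreat outward and up, cross over, and come down on the near side.

```bash
python3 -m crank '{"claw":[1,1,1,1,1],"linear":[[-0.035,0,0],[-0.045,0,-0.04],[-0.045,0,-0.10],[-0.045,0,-0.16],[-0.02,0,-0.185]],"yaw":[0,0,0,0,0]}' >/dev/null
python3 -c "from st import *; go(-90,0,265)"
python3 -m crank '{"claw":[1,1,1,1,1],"linear":[[0.05,-0.002,0],[0.105,-0.004,0],[0.15,-0.008,0],[0.165,-0.008,0],[0.165,-0.008,0.0]],"yaw":[0,0,0,0,0]}' >/dev/null
python3 -c "from st import *; go(-90,0,170)
from cell import viewer;import cv2
cv2.imwrite('pics/t3.png',cv2.resize(viewer.snapshot('scene')['image'][130:280,190:400,::-1],None,fx=3.5,fy=3.5))"
```

```text
t 4.58 holder-frame TCP mm [ 72.6   8.7 272.2] F [-0.6 -0.3  0.1] w 0.0 tool y in holder deg 89.8
tool delta [ 0.1626 -0.0092  0.007 ]
t 5.2 holder-frame TCP mm [-93.3   1.3 269.5] F [ 0.7 -0.3 -0.5] w 0.001 tool y in holder deg 89.8
tool delta [-0.0035 -0.0013  0.0995]
```

View pics/t3.png

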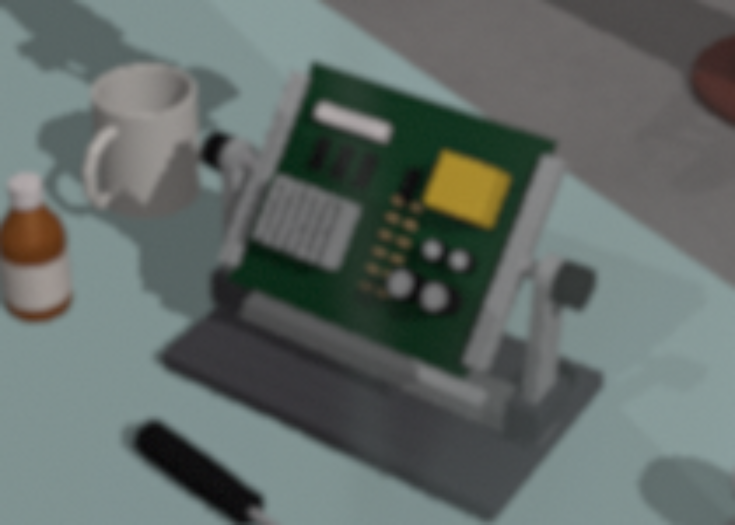

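The board sits at about 50–55° and the holder is where it was. The near edge runs from (312,65) to (557,145). I'll descend on the near side and push that edge over along its arc.

```bash
python3 -m crank '{"claw":[1,1,1,1,1],"linear":[[0,0,0.045],[0,0,0.08],[0,0,0.093],[-0.012,0,0.094],[-0.025,0,0.0945]],"yaw":[0,0,0,0,0]}' >/dev/null
python3 -c "from st import *; go(-57,0,175)"
python3 -m crank '{"claw":[1,1,1,1,1],"linear":[[-0.006,0,-0.001],[-0.012,0,-0.004],[-0.018,0,-0.008],[-0.024,0,-0.012],[-0.03,0,-0.015]],"yaw":[0,0,0,0,0]}' >/dev/null
python3 -c "from st import *; go(-9,0,197)"
```

```text
t 5.88 holder-frame TCP mm [-64.7   1.5 176.2] F [-0.1  1.  -0.2] w 0.0 tool y in holder deg 89.9
tool delta [-0.0077 -0.0014  0.0012]
t 6.5 holder-frame TCP mm [-36.8   1.5 190.4] F [-2.3 -0.1 -1.2] w 0.0 tool y in holder deg 89.9
tool delta [-0.0278 -0.0014 -0.0066]
```

Contact is at about 2.5 N, so I'll continue through vertical.

```bash
python3 -m crank '{"claw":[1,1,1,1,1],"linear":[[-0.006,0,-0.003],[-0.012,0,-0.005],[-0.018,0,-0.006],[-0.024,0,-0.007],[-0.03,0,-0.007]],"yaw":[0,0,0,0,0]}' >/dev/null
python3 -c "from st import *; go(12,0,194)"
python3 -m crank '{"claw":[1,1,1,1,1],"linear":[[-0.005,0,0],[-0.01,0,0.0005],[-0.014,0,0.0015],[-0.017,0,0.0025],[-0.02,0,0.0035]],"yaw":[0,0,0,0,0]}' >/dev/null
python3 -c "from st import *; go(31,0,183.5)"
```

```text
t 7.12 holder-frame TCP mm [ -7.2   1.3 197.1] F [-3.6 -0.1 -1.2] w 0.001 tool y in holder deg 89.9
tool delta [-0.0192 -0.0012  0.0031]
t 7.75 holder-frame TCP mm [ 12.8   1.3 193.6] F [-3.7  0.  -0.6] w 0.0 tool y in holder deg 89.9
tool delta [-0.0182 -0.0012  0.0101]
```

```bash
python3 -m crank '{"claw":[1,1,1,1,1],"linear":[[-0.004,0,0.0015],[-0.008,0,0.0035],[-0.012,0,0.006],[-0.015,0,0.008],[-0.018,0,0.010]],"yaw":[0,0,0,0,0]}' >/dev/null
python3 -c "from st import *; go(45.4,0,167)"
python3 -m crank '{"claw":[1,1,1,1,1],"linear":[[-0.003,0,0.003],[-0.006,0,0.006],[-0.009,0,0.009],[-0.012,0,0.013],[-0.015,0,0.0165]],"yaw":[0,0,0,0,0]}' >/dev/null
python3 -c "from st import *; go(55,0,150)"
```

```text
t 8.38 holder-frame TCP mm [ 31.    1.2 183.6] F [-4.4 -0.6 -0.2] w 0.0 tool y in holder deg 89.9
tool delta [-0.0144 -0.0012  0.0166]
t 9.0 holder-frame TCP mm [ 46.1   1.2 167. ] F [-3.4  0.4  2.2] w 0.001 tool y in holder deg 89.9
tool delta [-0.0089 -0.0012  0.017 ]
```

```bash
python3 -m crank '{"claw":[1,1,1,1,1],"linear":[[-0.003,0,0.0035],[-0.006,0,0.007],[-0.008,0,0.010],[-0.010,0,0.0135],[-0.011,0,0.017]],"yaw":[0,0,0,0,0]}' >/dev/null
python3 -c "from st import *; go(58,0,137.5)"
python3 -m crank '{"claw":[1,1,1,1,1],"linear":[[0,0,0.003],[0,0,0.006],[0,0,0.009],[0,0,0.012],[0,0,0.0125]],"yaw":[0,0,0,0,0]}' >/dev/null
python3 -c "from st import *; go(58,0,136.6)"
```

```text
t 9.62 holder-frame TCP mm [ 57.3   1.2 150.1] F [-3.5 -0.6  3.3] w 0.0 tool y in holder deg 89.9
tool delta [-0.0007 -0.0011  0.0126]
t 10.25 holder-frame TCP mm [ 58.5   1.2 138.1] F [2.3 0.1 2.9] w 0.001 tool y in holder deg 89.9
tool delta [ 0.0005 -0.0012  0.0015]
```

```bash
python3 -m crank '{"claw":[1,1,1,1,1],"linear":[[0,0,0.0005],[0,0,0.001],[0,0,0.0015],[0,0,0.0015],[0,0,0.0015]],"yaw":[0,0,0,0,0]}' >/dev/null
python3 -c "from st import *"
python3 -m crank '{"claw":[1,1,1,1,1],"linear":[[0,0,-0.03],[0,0,-0.08],[0.03,0.04,-0.11],[0.06,0.09,-0.11],[0.09,0.14,-0.11]],"yaw":[0,0,0,0,0]}' >/dev/null
python3 -m crank '{"claw":[1,1,1,1,1],"linear":[[0,0.06,0],[0,0.12,0],[0,0.17,0],[0,0.17,0],[0,0.17,0]],"yaw":[0,0,0,0,0]}' >/dev/null
python3 - <<'E'
from st import *
from cell import viewer
from h import *
ims=[]
for n,(x,y,w,h) in dict(top=(155,145,130,110),scene=(230,155,140,120)).items():
    d=viewer.snapshot(n);pickle.dump(d,open(n+"1.pkl","wb"))
    ims.append(cv2.resize(d["image"][y:y+h,x:x+w],None,fx=4.2,fy=4.2,interpolation=cv2.INTER_CUBIC)[:,:,::-1])
for n,i in zip(("f_top","f_scene"),ims): cv2.imwrite(f"pics/{n}.png",i)
E
```

```text
t 10.88 holder-frame TCP mm [ 57.1   1.3 136.3] F [2.9 0.2 3.5] w 0.001 tool y in holder deg 89.9
t 12.12 holder-frame TCP mm [-34.1 309.4 244.5] F [ 0.  -0.5  0.5] w 0.001 tool y in holder deg 89.8
```

View pics/f_top.png

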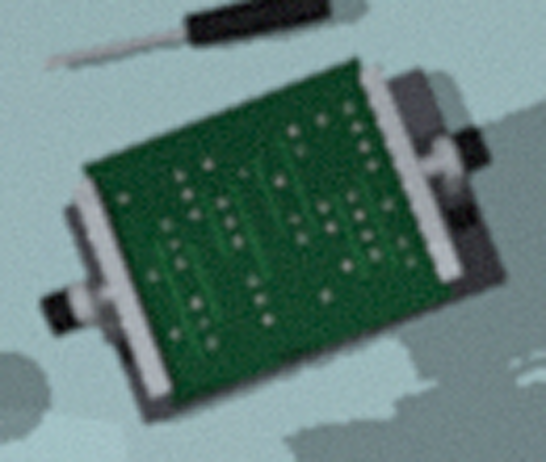

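View pics/f_scene.png

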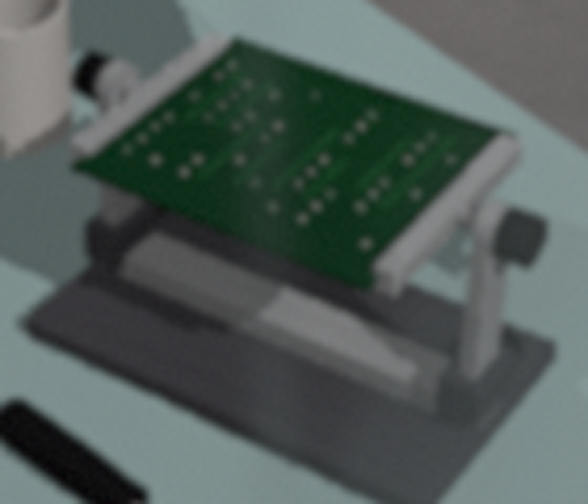

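Solder side is up and the holder hasn't shifted. The scene far corners are now at (372,288) and (75,163), with the near edge from (237,40) to (505,132). I'll measure the remaining tilt.

```bash
cat > tilt.py <<'E'
from h import *
from scipy.optimize import least_squares
c=np.array([.5314,.1155,.135]);a=np.radians(22.9);X=np.array([np.cos(a),np.sin(a),0]);Y=np.array([-np.sin(a),np.cos(a),0]);Z=np.array([0,0,1.])
def edges(d):
    hsv=cv2.cvtColor(cv2.resize(d["image"],None,fx=4,fy=4,interpolation=cv2.INTER_CUBIC),cv2.COLOR_RGB2HSV)
    g=cv2.inRange(hsv,(50,120,20),(85,255,200));g=cv2.morphologyEx(g,cv2.MORPH_CLOSE,np.ones((15,15)))
    k=max(cv2.findContours(g,0,1)[0],key=cv2.contourArea);q=cv2.approxPolyN(cv2.convexHull(k),4,ensure_convex=True).reshape(-1,2)
    return (q+.5)/4-.5,((k.reshape(-1,2)+.5)/4-.5)
def dist(d,k,s,th):  # median signed px offset of contour from predicted edge s(+-1: far/near in world), tilt th: far side up
    P=[c+s*.075*(np.cos(th)*X+np.sin(th)*Z)+y*Y+.0016*Z for y in(-.06,.06)]
    p,q=[proj(d,v) for v in P];u=(q-p)/np.linalg.norm(q-p);n=np.array([-u[1],u[0]]);w=k-p
    t=w@u;m=(t>0)&(t<np.linalg.norm(q-p))&(abs(w@n)<9);return np.median((w@n)[m]) if m.any() else 99
def main(tag):
    for nm in("top","scene"):
        d=pickle.load(open(nm+tag+".pkl","rb"));q,k=edges(d);print(nm,q.round(1).tolist())
        for deg in(-12,-9,-6,-3,0,3,6): print("  tilt",deg,"far",dist(d,k,1,np.radians(deg)).round(2),"near",dist(d,k,-1,np.radians(deg)).round(2))
E
python3 -c "import tilt;tilt.main('1')"
```

```text
top [[262.6, 215.1], [196.4, 241.1], [175.1, 184.4], [239.1, 159.1]]
  tilt -12 far 0.07 near -0.69
  tilt -9 far -0.49 near -0.33
  tilt -6 far -0.98 near -0.06
  tilt -3 far -1.38 near 0.12
  tilt 0 far -1.71 near 0.22
  tilt 3 far -1.96 near 0.23
  tilt 6 far -2.12 near 0.15
scene [[345.4, 185.6], [315.9, 223.6], [296.1, 214.6], [295.1, 167.9]]
  tilt -12 far -5.23 near 6.94
  tilt -9 far -4.32 near 5.7
  tilt -6 far -3.26 near 4.42
  tilt -3 far -2.11 near 3.08
  tilt 0 far -0.91 near 1.69
  tilt 3 far 0.35 near 0.26
  tilt 6 far 0.92 near -1.21
```

```bash
python3 - <<'E'
from tilt import *
from scipy.ndimage import map_coordinates
for nm in("top","scene"):
    d=pickle.load(open(nm+"1.pkl","rb"));im=d["image"].astype(float)
    for s in(1,-1):
        P=lambda r,y:proj(d,c+s*r*X+y*Y+.0016*Z)
        rs=np.arange(.055,.095,.001);prof=[]
        for r in rs:
            uv=np.array([P(r,y) for y in np.linspace(-.055,.055,60)])
            prof.append([np.median(map_coordinates(im[:,:,k],[uv[:,1],uv[:,0]],order=1)) for k in range(3)])
        p=np.array(prof);print(nm,"far" if s>0 else "near");print(np.c_[rs*1000,p][::2].round(0).astype(int).tolist())
E
```

```text
top far
[[55, 16, 62, 37], [57, 15, 62, 37], [59, 14, 62, 37], [61, 16, 62, 38], [63, 15, 62, 38], [65, 14, 62, 37], [67, 12, 60, 35], [69, 17, 61, 37], [71, 40, 76, 60], [73, 85, 115, 109], [75, 127, 155, 156], [77, 146, 175, 178], [79, 151, 179, 183], [81, 150, 178, 182], [83, 149, 178, 181], [85, 149, 178, 181], [87, 149, 178, 181], [89, 150, 178, 181], [91, 149, 178, 181], [93, 150, 178, 181]]
top near
[[55, 19, 69, 41], [57, 18, 69, 42], [59, 19, 69, 42], [61, 19, 69, 42], [63, 18, 69, 42], [65, 19, 69, 42], [67, 19, 69, 42], [69, 19, 69, 41], [71, 16, 68, 40], [73, 22, 66, 41], [75, 37, 65, 50], [77, 55, 69, 67], [79, 78, 88, 92], [81, 100, 117, 120], [83, 121, 141, 144], [85, 138, 163, 166], [87, 150, 179, 182], [89, 153, 182, 185], [91, 153, 182, 185], [93, 153, 181, 185]]
scene far
[[55, 20, 48, 30], [57, 17, 47, 27], [59, 16, 47, 27], [61, 17, 47, 28], [63, 15, 46, 27], [65, 16, 46, 27], [67, 16, 47, 27], [69, 16, 47, 27], [71, 16, 47, 27], [73, 15, 45, 26], [75, 18, 43, 27], [77, 23, 43, 31], [79, 29, 42, 35], [81, 35, 41, 39], [83, 39, 41, 41], [85, 40, 42, 44], [87, 41, 42, 44], [89, 41, 41, 43], [91, 40, 40, 42], [93, 43, 43, 45]]
scene near
[[55, 20, 52, 31], [57, 19, 51, 30], [59, 18, 50, 29], [61, 17, 49, 28], [63, 16, 49, 28], [65, 16, 49, 28], [67, 20, 51, 31], [69, 30, 57, 41], [71, 46, 69, 57], [73, 67, 87, 79], [75, 88, 107, 102], [77, 106, 125, 122], [79, 120, 139, 137], [81, 129, 148, 147], [83, 133, 152, 151], [85, 134, 154, 153], [87, 134, 154, 153], [89, 134, 154, 153], [91, 134, 153, 153], [93, 134, 153, 152]]
```

The edge profiles put the board level to within about 1°, which matches the fingertip height at the last contact (136.3 mm, against 136.6 mm for level). The arm is clear, so I'm handing in.

```bash
python3 -c "
from cell import finish_job;print(finish_job())"
```

```text
the job is handed in; nothing more can be done
None
```

The board is turned over, solder side up and level to within about 1° by camera measurement; the holder stayed put, the other items were left alone, the arm is clear, and I handed the job in at about 12 s.

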